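# Load a rail blank in the dowel-drilling fixture and feed the jaw up to it

## Task

Set the long pine blank down in the channel of the drilling fixture, between the bush block and the jaw, and let go of it. Then feed the carriage by its black knob, which travels along as you turn it clockwise, until the jaw has pushed the blank fully home against the stop screw of the bush block and holds it snugly: about 10 newtons, never over 20 or the pine dents. Work the carriage by the knob, not by shoving the casting, leave the glue, cup, offcut and screwdriver where they are, and let go of everything.

Things in the scene. Friction and masses are not known exactly. Their poses are not given: they have to be found in the camera images.
- fixture: Drilling fixture screwed to the bench: wooden board 170 x 320 x 18 mm. Origin: underside, on the channel's centreline; z up, y along the channel. Two aluminium rails form a channel 34 mm wide centred on x = 0, 4 mm wider each side at the top; floor at z = 18 mm, rail tops at 30 mm. Bush block at the -y end, carriage with jaw and knob at the +y end. A steel rack lies outside the +x rail. Fixed.
- bush_block: Dark steel block 80 x 38 x 45 mm with two guide bushes, bolted across the channel. Origin: on the channel floor, centreline, at the foot of the flat face looking to +y (to the jaw). Axes as the fixture. A stiff steel stop screw, 9 mm thick, stands out of this face 22.5 mm above the origin, by 2 to 12 mm, set differently each time and not reported: the blank's end must bear on it. Fixed.
- jaw: Carriage casting: grey saddle 100 x 64 mm over both rails and a steel jaw plate in the channel with a rubber-faced pad 28 mm wide, sprung at 15 N per mm (3 mm travel). Origin: channel floor level, centreline, at the free pad's face, which looks to -y (the bush block); jaw top 31.5 mm, saddle top 26 mm above it. Axes as the fixture; travels along y only. Over 20 N dents the pine; 10 N is right.
- feed_knob: Black knob 44 mm across, 30 mm high, upright axis, 46.5 mm to +x and 44 mm to +y of the jaw's origin, travelling with it. Origin: centre of its underside, 52 mm over the bench, 8 mm over the saddle. Clockwise from above, its pinion rolls on the rack: knob and jaw go 12 mm per rad to fixture -y. Turning takes 0.25 N m, and 0.012 more per N of jaw pressure. It stays, still pressing, where left.
- blank: The long pine blank, a plain bar 28 (x) x 120 (y) x 45 (z) mm, 80 g, standing on its 28 mm wide edge. Origin: centre of its underside; y along its length. Either end may face the bush block.
- offcut: Bystander: short pine offcut 28 x 60 x 45 mm. Origin at its underside.
- glue: Bystander: white bottle, 60 mm across, 160 mm high. Origin at its underside.
- cup: Bystander: white cup, 72 mm across, 90 mm high. Origin at its underside.
- driver: Bystander: screwdriver with a red handle, lying flat.
Mind the look-alikes: they are no part of the job. Leave any green or turquoise look-alike of the blank alone.

How it is judged:
By the outcome, as a careful person would: the job done as asked, in the order asked, and still so for the second after the job is handed in, with the robot touching nothing.
It also fails if it takes over 72 s, if anything falls off the work surface, if the arm or the gripper's body presses on something with over 40 N, if the wrist force passes 120 N, or if a joint passes its speed limit or range.

## Robot

A 7-joint arm with a two-finger parallel gripper is mounted at the origin on the work surface. World frame = base frame: x ahead of the robot, y to its left, z up, the work surface at z = 0. Lengths are in m, angles in degrees, forces in N, time in s.
With the tool pointing down it reaches from about 0.4 to 0.85 m from the base axis. Payload 4.4 kg.
Tool frame: the origin (TCP) lies midway between the tips of the shut fingers; the grasp point (between the pads) lies 19 mm behind it; z points along the fingers, y is the line along which they close (so a half turn about z gives the same grasp; the last joint's range is limited). The gripper opens to 94 mm and grips with 3 to 60 N. Pads are 16 mm wide; open, the fingers measure 119 mm over their backs; the gripper's body (75 mm by 177 mm) begins 78 mm behind the grasp point.
Start: joints at [-77.739, 36.005, 2.206, 86.941, -1.547, 57.084, -1.146], TCP at [0.179, 0.625, 0.205] pointing down, gripper open.
Joint ranges: [-175.42, 175.42], [-21.48, 121.26], [-71.46, 75.88], [10.55, 141.38], [-63.04, 243.04], [13.31, 113.54], [-168.57, 168.57]. Speed limits (degrees/s): [147.25, 147.25, 180, 180, 180, 180, 180].

## Interface

Orientations are given as a 3x3 rotation matrix whose columns are the frame's x, y, z axes.
In Python, from cell import readout, snapshot, manip, look_for, regions_of gives the robot as it stands.
- The arm moves only by the tool apply_moves, never from a script. Its argument "series" is a list of rows, each a list of 3 entries, a list of its own where there are three numbers: the shift along the tool's x, y, z in mm, then the turn about the tool's z in rad, then the opening, from 0 (shut) to 1 (fully open). In form: [[[x, y, z], spin, jaw], ...]. A call has 1 to 20 rows; each row shifts and turns the commanded pose from where the row before left it, along the tool's axes as they then stand; what a row does not reach is not made up. A row lasts 1/8 s, in which the tool goes at most 62.5 mm and 10.7 degrees, less where a joint would pass 70% of its speed; a pose out of reach is approached as far as the arm can. A call with a gripper value outside its range is refused whole. The fingers move at their own pace and stop on an object; "force" is the grip in N (left out, the last holds). Time passes only in rows, so rows that do not move let the fingers close. It gives the time, the measured TCP pose, the force, the opening and the grip force at its end, in the units of the state.
- readout.read_state(): the state, without advancing time (a new reading comes with each control period).
- snapshot(name): name is "side" or "top" or "wrist"; returns a dict with "frame" (400x640x3 uint8, red, green, blue), "z_map" (400x640 float32, m along the optical axis (not along the pixel's ray), 0 where there is no reading), "intrinsics" (3x3 intrinsics, pixels), "dist_coeffs" ([k1, k2, p1, p2, k3] as OpenCV has them; the pictures are not rectified), "xyz" and "rotation" of the camera in the world. Camera axes: x right, y up, looking along -z (the intrinsics and any distortion apply to the point x, -y, -z); pixel columns grow to the right and rows downward; lengths in m; the calibration is good to about 2 mm. A picture is of the moment at which its call begins.
- manip.hand_in(): hands the job in; it is judged then, once.
Trained networks look in the newest picture that a camera, given by its name, has taken for a name from the list of things; names that differ only in an ending like _2 or _b are one class to them, and where a whole thing is asked for, a point or a joint stands for the part that bears it (a point fixed in the world has none). Each returns a list of dicts, best first, with "conf" (0 to 1); they miss things now and then, are a little off and sometimes report something else, mostly with a low value. They report only what shows in the picture. A call takes as long as a camera call. They do not tell look-alikes from the thing itself.
- look_for(target, camera): "at" ([column, row] in pixels, amid what is visible of it).
- regions_of(target, camera): "region" (400x640 bool, what is visible of it) and "at" ([column, row] in pixels, amid what is visible of it).
The state is a dict: "time_s": time; "joints": joint angles; "dq": joint speeds; "effort": joint torques, N m; "tool_pos": TCP position; "orientation": TCP orientation; "wrist_force": force on the tool from outside, world axes, zero at the start; "ft_torque": the same for the moment, N m; "gripper_width": opening from 0.0 (shut) to 1.0 (fully open); "grip_force": force on a finger pad.
Only numpy, scipy, OpenCV 4.12 (cv2) and the standard library are available. Lean on these libraries where they do the work, as an engineer would, in place of code of your own. Each camera call takes 0.05 s, during which the arm holds its last target. There are 200 camera calls.

## Working session

There is one attempt and no reset: what is moved stays moved. The work goes in short steps, Python scripts to look and compute and a tool call to move; the robot and the scene stay as the last step left them, time stands still between calls to the robot, and variables do not carry over. Pictures are saved under pics/ and viewed, at most 10 in all, crops included, and the job is handed in when it is done.

Besides the shell and the picture viewer there is one more tool, called after "Call:" in YAML: its name, and indented under it one key for each argument. apply_moves: Moves the arm, as the interface text tells. Its arguments: {"type":"object","properties":{"series":{"type":"array"},"force":{"type":"number"}},"required":["series"]}

```bash
mkdir -p pics; ls; cat > h.py <<'E'
import numpy as np, cv2
from cell import readout, snapshot, manip, look_for, regions_of
def pts(s, px):
    px=np.asarray(px,float).reshape(-1,2)
    u=cv2.undistortPoints(px.reshape(-1,1,2),s["intrinsics"],np.array(s["dist_coeffs"])).reshape(-1,2)
    z=s["z_map"][px[:,1].round().astype(int),px[:,0].round().astype(int)]
    c=np.c_[u[:,0]*z,-u[:,1]*z,-z]
    return c@np.array(s["rotation"]).T+np.array(s["xyz"])
def save(s,n): cv2.imwrite(f"pics/{n}.png",cv2.cvtColor(s["frame"],cv2.COLOR_RGB2BGR))
def cloud(s,m):
    r,c=np.nonzero(m&(s["z_map"]>0)); return pts(s,np.c_[c,r])
E
cat > a.py <<'E'
from h import *
for cam in ["top","side"]:
    s=snapshot(cam); save(s,cam+"0"); print(cam,s["xyz"])
    for t in ["fixture","bush_block","jaw","feed_knob","blank","offcut","glue","cup","driver"]:
        for d in regions_of(t,cam)[:3]:
            p=cloud(s,d["region"])
            if len(p)<5: continue
            print(t,round(d["conf"],2),np.round(d["at"]),len(p),"med",np.median(p,0).round(3),"lo",np.percentile(p,3,axis=0).round(3),"hi",np.percentile(p,97,axis=0).round(3))
E
python3 a.py
```

```text
pics
top [0.50008924 0.03568504 1.37706672]
fixture 0.65 [299. 203.] 4016 med [0.57  0.106 0.021] lo [ 0.489 -0.056  0.014] hi [0.648 0.249 0.08 ]
bush_block 0.74 [330. 208.] 245 med [ 0.556 -0.018  0.066] lo [ 0.521 -0.035  0.06 ] hi [ 0.594 -0.001  0.073]
jaw 0.76 [273. 205.] 575 med [0.563 0.191 0.047] lo [0.521 0.156 0.023] hi [0.612 0.227 0.086]
feed_knob 0.55 [270. 198.] 142 med [0.595 0.195 0.083] lo [0.575 0.176 0.068] hi [0.615 0.215 0.088]
feed_knob 0.51 [271. 207.] 544 med [0.566 0.192 0.048] lo [0.524 0.16  0.041] hi [0.612 0.227 0.086]
feed_knob 0.41 [198. 172.] 376 med [0.67  0.429 0.108] lo [0.647 0.412 0.015] hi [0.699 0.456 0.162]
blank 0.72 [443. 266.] 387 med [ 0.345 -0.4    0.045] lo [ 0.296 -0.435  0.007] hi [ 0.395 -0.367  0.051]
blank 0.7 [386. 209.] 291 med [ 0.554 -0.22   0.046] lo [ 0.508 -0.253  0.015] hi [ 0.602 -0.187  0.051]
blank 0.62 [434. 201.] 323 med [ 0.576 -0.379  0.045] lo [ 0.544 -0.432  0.007] hi [ 0.608 -0.332  0.051]
offcut 0.64 [336. 150.] 149 med [ 0.766 -0.025  0.046] lo [ 0.755 -0.049  0.012] hi [0.784 0.003 0.051]
glue 0.95 [200. 173.] 3
[... 644 characters left out ...]
.] 910 med [ 0.568 -0.396  0.046] lo [ 0.54  -0.443  0.001] hi [ 0.605 -0.336  0.049]
blank 0.91 [358. 281.] 806 med [ 0.55  -0.23   0.044] lo [ 0.502 -0.262  0.01 ] hi [ 0.596 -0.198  0.049]
blank 0.89 [300. 374.] 1215 med [ 0.341 -0.411  0.046] lo [ 0.289 -0.444  0.007] hi [ 0.388 -0.375  0.049]
offcut 0.63 [399. 208.] 348 med [ 0.763 -0.03   0.038] lo [ 0.754 -0.053  0.005] hi [0.784 0.005 0.049]
glue 0.71 [318. 116.] 597 med [0.668 0.424 0.082] lo [0.646 0.412 0.007] hi [0.7   0.447 0.16 ]
cup 0.59 [269. 137.] 554 med [0.483 0.388 0.067] lo [0.453 0.374 0.012] hi [0.515 0.442 0.093]
driver 0.94 [460. 289.] 491 med [ 0.784 -0.328  0.022] lo [ 0.679 -0.358  0.002] hi [ 0.832 -0.262  0.029]
```

View pics/side0.png

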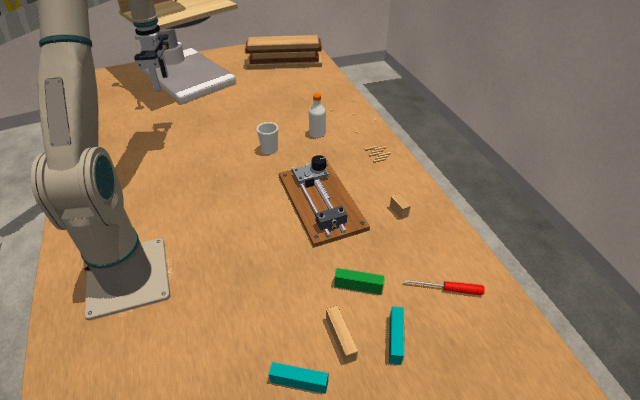

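View pics/top0.png

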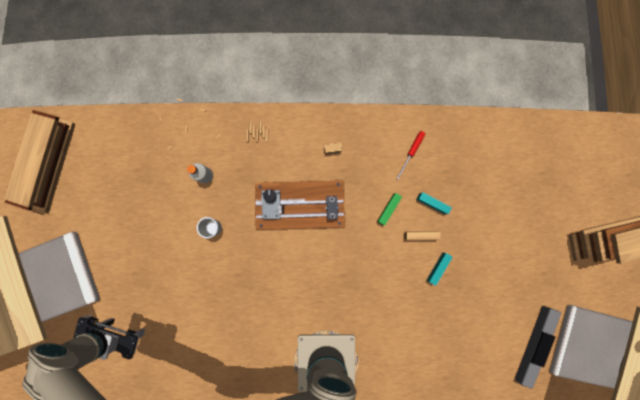

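The pine blank shows at (341,333) in the side view and (422,236) in the top view. The networks reported only the green and turquoise look-alikes. The fixture is nearly aligned with the world, with the bush block at the -y end.

```bash
cat > b.py <<'E'
from h import *
def rect(p):
    (c,wh,a)=cv2.minAreaRect((p[:,:2]*1000).astype(np.float32)); return np.round(c,1),np.round(wh,1),round(a,2)
def allp(s):
    return cloud(s,np.ones((400,640),bool))
if __name__=="__main__":
  for cam in ["top","side"]:
    s=snapshot(cam); p=allp(s)
    def box(x0,x1,y0,y1,z0,z1): return p[(p[:,0]>x0)&(p[:,0]<x1)&(p[:,1]>y0)&(p[:,1]<y1)&(p[:,2]>z0)&(p[:,2]<z1)]
    r,c=np.nonzero(s["z_map"]>0); f=s["frame"][r,c].astype(int)
    q=p[(p[:,2]>.035)&(p[:,2]<.055)&(p[:,0]>.3)&(p[:,0]<.7)&(p[:,1]>-.5)&(p[:,1]<-.15)&(f[:,0]>f[:,2]+30)&(f[:,0]>f[:,1])]
    print(cam,"blank",len(q),rect(q),np.median(q[:,2]),q[:,:2].mean(0))
    q=box(.42,.72,-.12,.3,.012,.023); print("board",len(q),rect(q),np.median(q[:,2]))
    q=box(.48,.65,-.08,.05,.055,.075); print("bush",rect(q),np.median(q[:,2]),q[:,:2].mean(0))
    q=box(.48,.65,.1,.27,.075,.09); print("knob",len(q),rect(q),np.median(q[:,2]))
  st=__import__("cell").readout.read_state(); print(st)
  w=snapshot("wrist"); R=np.array(st["orientation"]); print("wristcam in tool",R.T@(np.array(w["xyz"])-st["tool_pos"]),R.T@np.array(w["rotation"]),w["intrinsics"])
E
python3 b.py
```

```text
top blank 277 (array([ 462.3, -341.3]), array([120. ,  28.4]), 89.96) 0.04624150670240046 [ 0.46117699 -0.34073716]
board 2600 (array([568.2,  95.9]), array([170.5, 321.3]), 1.8) 0.019429934312851893
bush (array([556. , -19.9]), array([76.4, 38.7]), 0.19) 0.06488655804868393 [ 0.55616114 -0.01869861]
knob 134 (array([596.3, 197.6]), array([44. , 41.3]), 45.16) 0.083139003968556
side blank 721 (array([ 494.4, -341.7]), array([186.8, 182. ]), 80.68) 0.04671171600053692 [ 0.45954905 -0.34685341]
board 2745 (array([567.4,  96. ]), array([171.3, 323.5]), 1.93) 0.019721492782800776
bush (array([556.3, -18.9]), array([47. , 80.8]), 89.03) 0.06456626507614704 [ 0.5546594  -0.02183916]
knob 130 (array([595.6, 196.6]), array([42.9, 43.3]), 41.74) 0.0833594849435173
{'time_s': 1.1, 'joints': array([-77.73870004,  36.00508637,   2.20779674,  86.94257185,
        -1.54796603,  57.08264264,  -1.14571248]), 'dq': array([ 0.0232567 , -0.06365543, -0.0402412 ,  0.05119739,  0.00277685,
       -0.04622109, -0.06224186]), 'effort': array([ 7.75852982e-05, -5.49598646e+01,  1.14294358e+00, -1.86949539e+01,
       -5.22950955e-02,  1.57675997e-02,  3.52569634e-05]), 'tool_pos': array([0.17949445, 0.62472633, 0.20546334]), 'orientation': array([[-9.61094521e-01,  2.76219697e-01, -3.17470995e-05],
       [ 2.76219697e-01,  9.61094521e-01, -1.56212804e-06],
       [ 3.00804729e-05, -1.02705269e-05, -9.99999999e-01]]), 'wrist_force': array([-0.18136091,  0.77477117,  0.04538131]), 'ft_torque': array([-0.01899201, -0.00519484, -0.01198677]), 'grip_force': 0.0, 'gripper_width': 1.0014248474429226}
wristcam in tool [ 0.08102142  0.00070409 -0.17902569] [[-2.81998133e-03  9.61490513e-01  2.74823653e-01]
 [ 9.99995560e-01  2.44682839e-03  1.70060514e-03]
 [ 9.62669393e-04  2.74827229e-01 -9.61493145e-01]] [[300.45954049   0.         320.86142064]
 [  0.         300.45954049 196.18486573]
 [  0.           0.           1.        ]]
```

Call:
apply_moves:
  series:
    - [[0,0,0],0.1614,1]
    - [[0,0,0],0.1614,1]
    - [[0,0,0],0.1614,1]
    - [[0,0,0],0.1614,1]
    - [[0,0,0],0.1614,1]
    - [[0,0,0],0.1614,1]
    - [[0,0,0],0.1614,1]
    - [[0,0,0],0.1612,1]

```text
time_s: 2.15
tool_pos: [0.1793, 0.6248, 0.2055]
orientation: [[0.005, 1.0, -0.0], [1.0, -0.005, 0.0], [0.0, -0.0, -1.0]]
wrist_force: [-0.2, -0.0, 0.1]
gripper_width: 1.001
grip_force: 0.0
```

Call:
apply_moves:
  series:
    - [[-38,30,-3.5],0,1]
    - [[-38,30,-3.5],0,1]
    - [[-38,30,-3.5],0,1]
    - [[-38,30,-3.5],0,1]
    - [[-38,30,-3.5],0,1]
    - [[-38,30,-3.5],0,1]
    - [[-38,30,-3.5],0,1]
    - [[-38,30,-3.5],0,1]
    - [[-38,30,-3.5],0,1]
    - [[-38,30,-3.5],0,1]
    - [[-38,30,-3.5],0,1]
    - [[-38,30,-3.5],0,1]
    - [[-38,30,-3.5],0,1]
    - [[0,0,0],0,1]
    - [[0,0,0],0,1]

```text
time_s: 4.03
tool_pos: [0.5689, 0.1316, 0.2507]
orientation: [[-0.0, 1.0, -0.001], [1.0, 0.0, 0.001], [0.001, -0.001, -1.0]]
wrist_force: [-0.1, 0.6, 0.2]
gripper_width: 0.996
grip_force: 0.0
```

```bash
cat > c.py <<'E'
from h import *
from b import rect,allp
import sys
s=snapshot("wrist"); save(s,sys.argv[1]); p=allp(s)
st=readout.read_state(); print(st["time_s"],st["tool_pos"],st["orientation"].round(4).tolist(),st["joints"].round(1))
def box(x0,x1,y0,y1,z0,z1): return p[(p[:,0]>x0)&(p[:,0]<x1)&(p[:,1]>y0)&(p[:,1]<y1)&(p[:,2]>z0)&(p[:,2]<z1)]
q=box(.42,.72,-.12,.3,.012,.023); print("board",len(q),rect(q),np.median(q[:,2]))
q=box(.48,.65,-.08,.05,.058,.068); print("bush",len(q),rect(q),np.median(q[:,2]))
q=box(.48,.65,.1,.27,.075,.09); print("knob",len(q),rect(q),np.median(q[:,2]))
# fixture coords: yaw 1.85
for th in [np.radians(1.85)]:
    pass
E
python3 c.py w1
```

```text
4.075 [0.56857242 0.13228692 0.25067498] [[-0.0018, 1.0, -0.0012], [1.0, 0.0018, 0.001], [0.001, -0.0012, -1.0]] [-31.8  29.6  25.1  95.  -14.3  58.6  -2. ]
board 17159 (array([568.1,  98.3]), array([170.9, 319.5]), 1.77) 0.017953896174185913
bush 1337 (array([557.1, -17.2]), array([79.2, 42.8]), 2.15) 0.0628953804081066
knob 1245 (array([596.2, 199.3]), array([44.9, 44.9]), 45.83) 0.08172330026288382
```

View pics/w1.png

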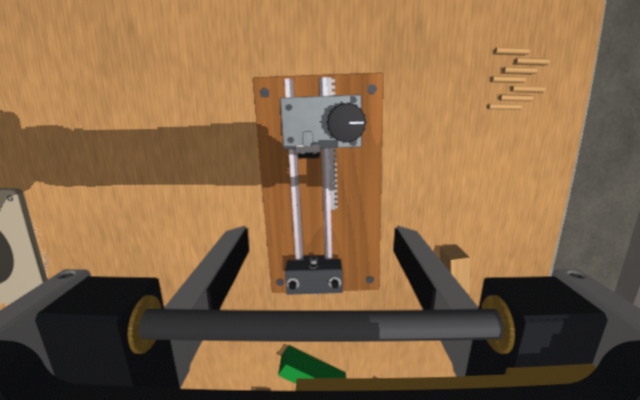

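The wrist view shows the knob at (347,122), the bush block at (314,276), and an open channel between them. Next I'll go over the blank.

Call:
apply_moves:
  series:
    - [[-43,-9.7,4],0,1]
    - [[-43,-9.7,4],0,1]
    - [[-43,-9.7,4],0,1]
    - [[-43,-9.7,4],0,1]
    - [[-43,-9.7,4],0,1]
    - [[-43,-9.7,4],0,1]
    - [[-43,-9.7,4],0,1]
    - [[-43,-9.7,4],0,1]
    - [[-43,-9.7,4],0,1]
    - [[-43,-9.7,4],0,1]
    - [[-43,-9.7,4],0,1]
    - [[0,0,0],0,1]
    - [[0,0,0],0,1]

```text
time_s: 5.7
tool_pos: [0.4637, -0.3401, 0.2068]
orientation: [[-0.002, 1.0, 0.0], [1.0, 0.002, 0.002], [0.002, 0.0, -1.0]]
wrist_force: [-0.1, 1.0, 0.1]
gripper_width: 1.002
grip_force: 0.0
```

```bash
cat > d.py <<'E'
from h import *
from b import rect,allp
s=snapshot("wrist"); save(s,"w2"); p=allp(s)
st=readout.read_state(); print(st["time_s"],st["tool_pos"],st["orientation"].round(4).tolist(),st["joints"].round(1))
q=p[(p[:,2]>.04)&(p[:,2]<.05)&(p[:,0]>.43)&(p[:,0]<.5)&(p[:,1]>-.42)&(p[:,1]<-.26)]
print(len(q),rect(q),np.median(q[:,2]))
E
python3 d.py
```

```text
5.75 [ 0.46386829 -0.33976572  0.20682378] [[-0.0032, 1.0, 0.0003], [1.0, 0.0032, 0.0018], [0.0018, 0.0003, -1.0]] [ 17.5  31.6  24.8  99.6 -16.2  52.4  49.3]
2432 (array([ 459.5, -341. ]), array([ 28. , 120.1]), 0.15) 0.044921177622052055
```

View pics/w2.png

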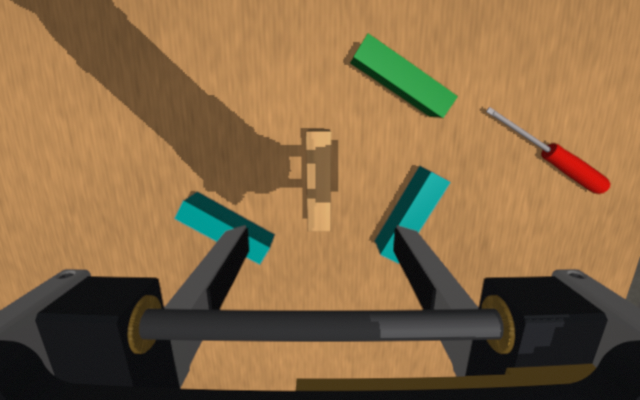

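Call:
apply_moves:
  series:
    - [[-0.2,-0.4,20],0,0.6]
    - [[-0.2,-0.4,25],0,0.6]
    - [[-0.2,-0.4,25],0,0.6]
    - [[-0.2,-0.4,25],0,0.6]
    - [[0,-0.4,25],0,0.6]
    - [[0,-0.4,25],0,0.6]
    - [[0,-0.4,24],0,0.6]
    - [[0,0,20],0,0.6]
    - [[0,0,0],0,0.6]
    - [[0,0,0],0,0.0]
    - [[0,0,0],0,0.0]
    - [[0,0,0],0,0.0]
    - [[0,0,0],0,0.0]
    - [[0,0,0],0,0.0]
    - [[0,0,0],0,0.0]
  force: 15

```text
time_s: 7.62
tool_pos: [0.4604, -0.3432, 0.0186]
orientation: [[-0.0, 1.0, 0.001], [1.0, 0.0, -0.0], [-0.0, 0.001, -1.0]]
wrist_force: [-1.0, 0.9, 5.5]
gripper_width: 0.294
grip_force: 15.0
```

Call:
apply_moves:
  series:
    - [[0,0,-15],0,0]
    - [[0,0,-35],0,0]
    - [[0,0,-40],0,0]
    - [[0,0,-30],0,0]
    - [[42,9.3,0],0,0]
    - [[42,9.3,0],0,0]
    - [[42,9.3,0],0,0]
    - [[42,9.3,0],0,0]
    - [[42,9.3,0],0,0]
    - [[42,9.3,0],0,0]
    - [[42,9.3,0],0,0]
    - [[42,9.3,0],0,0]
    - [[42,9.3,0],0,0]
    - [[42,9.3,0],0,0]
    - [[0,0,0],-0.0314,0]
    - [[0,0,0],0,0]
    - [[0,0,0],0,0]

```text
time_s: 9.75
tool_pos: [0.5528, 0.0751, 0.1383]
orientation: [[-0.028, 1.0, 0.0], [1.0, 0.028, -0.001], [-0.001, -0.0, -1.0]]
wrist_force: [0.6, 0.2, -0.8]
gripper_width: 0.299
grip_force: 15.0
```

```bash
cat > e.py <<'E'
from h import *
from b import rect,allp
st=readout.read_state(); print(st["time_s"],st["tool_pos"],st["orientation"].round(4).tolist(),st["gripper_width"])
s=snapshot("side"); save(s,"s2")
for cam in ["top","side","wrist"]:
    s=snapshot(cam); p=allp(s); z=st["tool_pos"][2]+.027
    q=p[(abs(p[:,2]-z)<.012)&(abs(p[:,0]-.553)<.05)&(abs(p[:,1]-.079)<.08)]
    if len(q)>10: print(cam,len(q),q.min(0).round(4),q.max(0).round(4),rect(q))
E
python3 e.py
```

```text
9.75 [0.55275974 0.07507752 0.13830493] [[-0.0284, 0.9996, 0.0], [0.9996, 0.0284, -0.0007], [-0.0007, -0.0, -1.0]] 0.2989627337762368
top 38 [0.5388 0.0148 0.1588] [0.5645 0.0308 0.172 ] (array([551.7,  22.9]), array([25.6, 16. ]), 0.24)
side 355 [0.5243 0.0146 0.1536] [0.5762 0.1349 0.1768] (array([550.3,  74.7]), array([120.3,  51.9]), 89.35)
wrist 9230 [0.5253 0.0417 0.1533] [0.5778 0.1386 0.1773] (array([550.2,  90.1]), array([51. , 98.9]), 15.07)
```

View pics/s2.png

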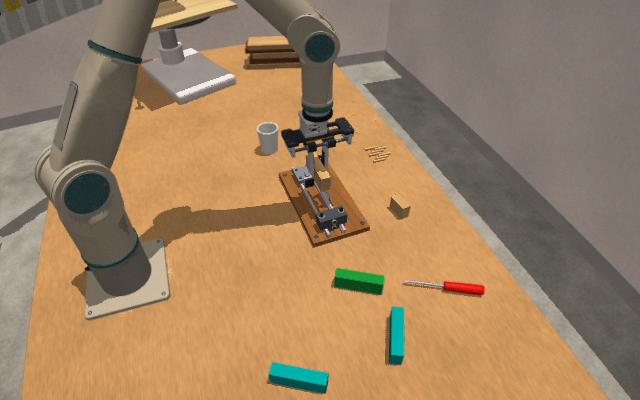

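Call:
apply_moves:
  series:
    - [[3,0.3,10],-0.003,0]
    - [[2,0.3,20],0,0]
    - [[0,0,25],0,0]
    - [[0,0,20],0,0]
    - [[0,0,8],0,0]
    - [[0,0,4],0,0]
    - [[0,0,3],0,0]
    - [[0,0,3],0,0]
    - [[0,0,2],0,0]
    - [[0,0,0],0,0]

```text
time_s: 11.2
tool_pos: [0.5534, 0.082, 0.043]
orientation: [[-0.035, 0.999, 0.0], [0.999, 0.035, 0.0], [0.0, 0.0, -1.0]]
wrist_force: [0.6, 0.5, -1.1]
gripper_width: 0.295
grip_force: 15.0
```

Call:
apply_moves:
  series:
    - [[0,0,2],0,0]
    - [[0,0,2],0,0]
    - [[0,0,1.5],0,0]
    - [[0,0,0],0,0]

```text
time_s: 11.7
tool_pos: [0.5533, 0.0819, 0.0373]
orientation: [[-0.034, 0.999, -0.0], [0.999, 0.034, -0.0], [-0.0, -0.0, -1.0]]
wrist_force: [0.2, -0.3, -0.6]
gripper_width: 0.298
grip_force: 15.0
```

Call:
apply_moves:
  series:
    - [[0,0,0.8],0,0]
    - [[0,0,0],0,0.5]
    - [[0,0,0],0,0.5]
    - [[0,0,0],0,0.5]
    - [[0,0,0],0,0.5]
    - [[0,0,-15],0,0.5]
    - [[0,0,-40],0,0.6]
    - [[0,0,-40],0,0.65]
    - [[0,0,-20],0,0.65]
    - [[38.2,15.7,-10],0,0.65]
    - [[38.2,15.7,-10],0,0.65]
    - [[38.1,15.6,-10],0,0.65]
    - [[0,0,0],-0.175,0.65]
    - [[0,0,0],-0.175,0.65]
    - [[0,0,0],-0.175,0.65]
    - [[0,0,0],-0.175,0.65]
    - [[0,0,0],-0.175,0.65]
    - [[0,0,0],-0.175,0.65]
    - [[0,0,0],-0.175,0.65]
    - [[0,0,0],-0.175,0.65]

```text
time_s: 14.2
tool_pos: [0.5966, 0.1976, 0.1828]
orientation: [[-0.991, 0.131, 0.001], [0.131, 0.991, -0.001], [-0.001, -0.0, -1.0]]
wrist_force: [-0.5, 0.2, 0.4]
gripper_width: 0.65
grip_force: 0.0
```

```bash
cat > f.py <<'E'
from h import *
from b import rect,allp
import sys
st=readout.read_state(); print(st["time_s"],st["tool_pos"],st["orientation"].round(4).tolist(),st["joints"].round(1),st["ft_torque"],st["wrist_force"])
for cam in ["wrist","top","side"]:
    s=snapshot(cam); p=allp(s)
    if cam==sys.argv[1]: save(s,sys.argv[2])
    q=p[(p[:,2]>.077)&(p[:,2]<.09)&(abs(p[:,0]-.596)<.04)&(abs(p[:,1]-.19)<.05)]
    if len(q)>10: print(cam,"knob",len(q),rect(q),q.mean(0))
    th=np.radians(1.8); d=p[:,:2]-[.5565,-.0185]; u=d@[np.cos(th),np.sin(th)]; v=d@[-np.sin(th),np.cos(th)]-.019
    m=(p[:,2]>.058)&(p[:,2]<.07)&(abs(u)<.03)&(v>.004)&(v<.2)
    if m.sum()>10: print(cam,"blank",m.sum(),"u",np.percentile(u[m],[2,98]).round(4),"v",np.percentile(v[m],[2,98]).round(4),np.median(p[m,2]))
E
python3 f.py wrist w3
```

```text
14.2 [0.59655983 0.19755242 0.18276541] [[-0.9914, 0.1308, 0.001], [0.1308, 0.9914, -0.0006], [-0.001, -0.0004, -1.0]] [-24.1  35.6   5.2  92.2  -3.8  52.4  64.9] [ 0.0015719  -0.01998766  0.02557363] [-0.45882898  0.16720537  0.42388106]
wrist knob 1576 (array([596.8, 198.9]), array([44.9, 44.9]), 38.9) [0.59588651 0.19894922 0.08167003]
wrist blank 3277 u [-0.0148  0.0128] v [0.0265 0.1437] 0.06290269000118504
top blank 278 u [-0.0149  0.0119] v [0.0233 0.1403] 0.06468561682992013
side knob 120 (array([595.2, 196.9]), array([45.2, 42.2]), 88.02) [0.5947297  0.19529092 0.0831088 ]
side blank 316 u [-0.016   0.0252] v [0.0222 0.185 ] 0.064707176552468
```

View pics/w3.png

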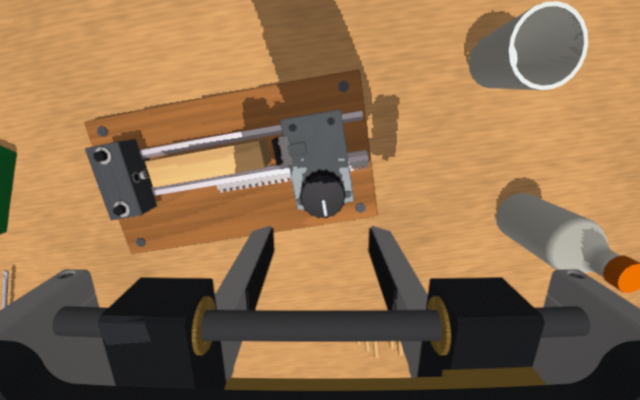

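The blank sits in the channel with its top at 63 mm, at about (205,162). The knob is at (323,195), right under the TCP.

Call:
apply_moves:
  series:
    - [[0,0,25],0,0.65]
    - [[0,0,30],0,0.65]
    - [[0,0,30],0,0.65]
    - [[0,0,25],0,0.65]
    - [[0,0,15],0,0.65]
    - [[0,0,4],0,0.65]
    - [[0,0,0],0,0.65]
    - [[0,0,0],0,0]
    - [[0,0,0],0,0]
    - [[0,0,0],0,0]
    - [[0,0,0],0,0]
    - [[0,0,0],0,0]
    - [[0,0,0],0,0]
  force: 50

```text
time_s: 15.98
tool_pos: [0.5971, 0.1989, 0.0535]
orientation: [[-0.991, 0.136, 0.002], [0.136, 0.991, 0.001], [-0.001, 0.002, -1.0]]
wrist_force: [0.5, 2.6, 4.8]
gripper_width: 0.467
grip_force: 50.0
```

```bash
cat > g.py <<'E'
import numpy as np
from cell import readout
st=readout.read_state(); R=st["orientation"]; print(st["time_s"],(st["tool_pos"]*1000).round(2),"yang",np.degrees(np.arctan2(R[1,1],R[0,1])).round(3),"J7",st["joints"][6].round(1),"T",st["ft_torque"].round(3),"F",st["wrist_force"].round(2),st["gripper_width"],st["grip_force"])
E
python3 g.py
```

```text
15.975 [597.1  198.92  53.45] yang 82.2 J7 65.4 T [0.413 0.058 0.062] F [0.47 2.64 4.77] 0.46717678786296624 50.00189244747162
```

Call:
apply_moves:
  series:
    - [[-0.2,-1.18,0],0.1,0]
    - [[-0.32,-1.16,0],0.1,0]
    - [[-0.43,-1.12,0],0.1,0]
    - [[-0.54,-1.07,0],0.1,0]
    - [[-0.65,-1.01,0],0.1,0]

```text
time_s: 16.6
tool_pos: [0.5974, 0.1931, 0.0535]
orientation: [[-0.803, 0.596, 0.002], [0.596, 0.803, 0.001], [-0.001, 0.002, -1.0]]
wrist_force: [0.6, 3.3, 4.5]
gripper_width: 0.46
grip_force: 50.0
```

```bash
python3 g.py; python3 f.py top t2
```

```text
16.6 [597.44 193.13  53.48] yang 53.43 J7 45.2 T [0.508 0.008 0.227] F [0.56 3.27 4.47] 0.46016728310616595 49.99963939189911
16.6 [0.59743612 0.19313423 0.0534779 ] [[-0.8031, 0.5958, 0.0018], [0.5958, 0.8031, 0.0014], [-0.0006, 0.0022, -1.0]] [-27.5  45.5  11.8  98.  -13.8  37.8  45.2] [0.50756481 0.00760271 0.22705499] [0.55560386 3.26808413 4.47423048]
wrist knob 5049 (array([590.9, 193.9]), array([55.5, 49.6]), 18.89) [0.59465148 0.194934   0.0818691 ]
wrist blank 4952 u [-0.0147  0.0255] v [0.0519 0.1887] 0.06286651028953848
top blank 239 u [-0.015   0.0122] v [0.0232 0.1271] 0.06439921520647296
side knob 74 (array([598.1, 186.3]), array([67.7, 39.4]), 18.94) [0.5972833  0.18186456 0.0832775 ]
side blank 319 u [-0.0162  0.0217] v [0.0228 0.169 ] 0.06475182222187204
```

Call:
apply_moves:
  series:
    - [[-0.74,-0.94,0],0.1,0]
    - [[-0.83,-0.86,0],0.1,0]
    - [[-0.92,-0.78,0],0.1,0]
    - [[-0.99,-0.68,0],0.1,0]
    - [[-1.05,-0.58,0],0.1,0]

```text
time_s: 17.38
tool_pos: [0.5978, 0.1873, 0.0534]
orientation: [[-0.419, 0.908, 0.002], [0.908, 0.419, 0.002], [0.001, 0.003, -1.0]]
wrist_force: [1.6, 3.7, 4.4]
gripper_width: 0.46
grip_force: 50.0
```

```bash
python3 g.py; python3 f.py top t3 | grep blank
```

```text
17.375 [597.82 187.28  53.45] yang 24.784 J7 24.9 T [ 0.565 -0.148  0.174] F [1.62 3.73 4.38] 0.4598966705582168 49.999406933784485
wrist blank 456 u [-0.0144  0.0288] v [0.1373 0.1995] 0.062559525564173
top blank 266 u [-0.0152  0.0118] v [0.0198 0.1325] 0.0650195607569346
side blank 321 u [-0.0162  0.0215] v [0.0206 0.1666] 0.06474494553870735
```

Call:
apply_moves:
  series:
    - [[-1.11,-0.47,0],0.1,0]
    - [[-1.15,-0.36,0],0.1,0]
    - [[-1.18,-0.24,0],0.1,0]
    - [[-1.19,-0.12,0],0.1,0]
    - [[-1.2,0,0],0.1,0]

```text
time_s: 18.15
tool_pos: [0.5983, 0.1813, 0.0535]
orientation: [[0.067, 0.998, 0.002], [0.998, -0.067, 0.002], [0.002, 0.002, -1.0]]
wrist_force: [1.2, 3.2, 5.0]
gripper_width: 0.461
grip_force: 50.0
```

```bash
python3 g.py; python3 f.py top t4 | grep blank
```

```text
18.15 [598.29 181.31  53.49] yang -3.86 J7 4.2 T [ 0.532 -0.198  0.222] F [1.16 3.19 4.95] 0.46112681033730324 49.99936401844025
wrist blank 1145 u [-0.0072  0.0266] v [0.0795 0.1926] 0.06292784349675287
top blank 273 u [-0.0151  0.0118] v [0.0158 0.1301] 0.06469622195771807
side blank 330 u [-0.0159  0.0254] v [0.0146 0.173 ] 0.0646467180509046
```

Call:
apply_moves:
  series:
    - [[-0.48,0.05,0],0.04,0]
    - [[-0.48,0.07,0],0.04,0]

```text
time_s: 18.55
tool_pos: [0.5983, 0.1803, 0.0535]
orientation: [[0.146, 0.989, 0.002], [0.989, -0.146, 0.002], [0.002, 0.002, -1.0]]
wrist_force: [2.4, 4.5, 4.8]
gripper_width: 0.461
grip_force: 50.0
```

```bash
python3 g.py
```

```text
18.55 [598.33 180.32  53.46] yang -8.39 J7 0.9 T [ 0.765 -0.266  0.221] F [2.45 4.52 4.84] 0.4613018164751057 50.00130593776703
```

Call:
apply_moves:
  series:
    - [[-0.47,0.08,0],0.04,0]
    - [[-0.47,0.1,0],0.04,0]

```text
time_s: 18.8
tool_pos: [0.5984, 0.1794, 0.0535]
orientation: [[0.224, 0.974, 0.003], [0.974, -0.224, 0.002], [0.002, 0.002, -1.0]]
wrist_force: [2.2, 3.4, 5.0]
gripper_width: 0.461
grip_force: 50.0
```

```bash
python3 g.py
```

```text
18.8 [598.41 179.37  53.46] yang -12.971 J7 -2.5 T [ 0.782 -0.3    0.192] F [2.2  3.4  5.02] 0.4606525749569438 50.00127553939819
```

Call:
apply_moves:
  series:
    - [[-0.46,0.12,0],0.04,0]
    - [[-0.46,0.14,0],0.04,0]

```text
time_s: 19.05
tool_pos: [0.5985, 0.1784, 0.0535]
orientation: [[0.302, 0.953, 0.003], [0.953, -0.302, 0.002], [0.002, 0.002, -1.0]]
wrist_force: [2.1, 4.4, 5.3]
gripper_width: 0.458
grip_force: 50.0
```

```bash
python3 g.py; python3 f.py top t5 | grep blank
```

```text
19.05 [598.48 178.41  53.46] yang -17.554 J7 -5.9 T [ 0.797 -0.344  0.197] F [2.08 4.44 5.31] 0.4582747486267203 50.0011682510376
wrist blank 1714 u [-0.0143  0.0277] v [0.0815 0.196 ] 0.06290734153088946
top blank 267 u [-0.015   0.0119] v [0.013  0.1268] 0.06489248845168794
side blank 327 u [-0.0165  0.0243] v [0.0116 0.1749] 0.06461964549855259
```

Call:
apply_moves:
  series:
    - [[-0.45,0.16,0],0.04,0]
    - [[-0.45,0.18,0],0.04,0]

```text
time_s: 19.45
tool_pos: [0.5985, 0.1775, 0.0535]
orientation: [[0.377, 0.926, 0.003], [0.926, -0.377, 0.002], [0.003, 0.002, -1.0]]
wrist_force: [1.3, 3.2, 5.0]
gripper_width: 0.461
grip_force: 50.0
```

```bash
python3 g.py
```

```text
19.45 [598.54 177.45  53.47] yang -22.14 J7 -9.3 T [ 0.763 -0.322  0.159] F [1.26 3.25 5.01] 0.4609660422696991 50.00123620033264
```

Call:
apply_moves:
  series:
    - [[-0.44,0.19,0],0.04,0]
    - [[-0.43,0.21,0],0.04,0]

```text
time_s: 19.7
tool_pos: [0.5986, 0.1765, 0.0535]
orientation: [[0.45, 0.893, 0.003], [0.893, -0.45, 0.002], [0.003, 0.002, -1.0]]
wrist_force: [1.2, 4.4, 5.6]
gripper_width: 0.46
grip_force: 50.0
```

```bash
python3 g.py
```

```text
19.7 [598.62 176.45  53.46] yang -26.725 J7 -12.7 T [ 0.84  -0.336  0.233] F [1.19 4.42 5.62] 0.46021491793804736 50.00121831893921
```

Call:
apply_moves:
  series:
    - [[-0.42,0.23,0],0.04,0]
    - [[-0.41,0.25,0],0.04,0]

```text
time_s: 19.95
tool_pos: [0.5987, 0.1755, 0.0535]
orientation: [[0.52, 0.854, 0.003], [0.854, -0.52, 0.002], [0.003, 0.002, -1.0]]
wrist_force: [1.9, 4.5, 5.2]
gripper_width: 0.459
grip_force: 50.0
```

```bash
python3 g.py
```

```text
19.95 [598.7  175.48  53.47] yang -31.31 J7 -16.2 T [ 0.77  -0.413  0.223] F [1.93 4.49 5.18] 0.4593679473693976 50.00126659870148
```

Call:
apply_moves:
  series:
    - [[-0.4,0.26,0],0.04,0]
    - [[-0.39,0.28,0],0.04,0]

```text
time_s: 20.2
tool_pos: [0.5988, 0.1745, 0.0535]
orientation: [[0.586, 0.81, 0.003], [0.81, -0.586, 0.002], [0.003, 0.001, -1.0]]
wrist_force: [2.4, 3.7, 4.5]
gripper_width: 0.463
grip_force: 50.0
```

```bash
python3 g.py; python3 f.py top t6 | grep blank
```

```text
20.2 [598.79 174.5   53.49] yang -35.893 J7 -19.6 T [ 0.809 -0.4    0.229] F [2.42 3.67 4.51] 0.46345386982773235 50.001182556152344
wrist blank 1945 u [-0.0141  0.0132] v [0.0713 0.1259] 0.06285007084088909
top blank 275 u [-0.0152  0.0123] v [0.0093 0.1234] 0.06499482128217116
side blank 334 u [-0.0161  0.0251] v [0.0081 0.1795] 0.0646411161639679
```

Call:
apply_moves:
  series:
    - [[-0.38,0.29,0],0.04,0]
    - [[-0.37,0.31,0],0.04,0]

```text
time_s: 20.6
tool_pos: [0.5988, 0.1735, 0.0535]
orientation: [[0.65, 0.76, 0.003], [0.76, -0.65, 0.002], [0.003, 0.001, -1.0]]
wrist_force: [4.1, 3.7, 4.6]
gripper_width: 0.463
grip_force: 50.0
```

```bash
python3 g.py
```

```text
20.6 [598.82 173.49  53.47] yang -40.532 J7 -23.2 T [ 0.828 -0.441  0.185] F [4.13 3.67 4.56] 0.46313806682829095 50.001341700553894
```

Call:
apply_moves:
  series:
    - [[-0.25,0.44,0],0.04,0]
    - [[-0.24,0.45,0],0.04,0]

```text
time_s: 20.85
tool_pos: [0.5989, 0.1725, 0.0535]
orientation: [[0.709, 0.706, 0.002], [0.706, -0.709, 0.002], [0.003, 0.001, -1.0]]
wrist_force: [1.6, 4.4, 6.6]
gripper_width: 0.462
grip_force: 50.0
```

```bash
python3 g.py
```

```text
20.85 [598.91 172.51  53.5 ] yang -45.114 J7 -26.7 T [ 0.91  -0.328  0.198] F [1.63 4.37 6.6 ] 0.4616890874892302 50.00162422657013
```

Call:
apply_moves:
  series:
    - [[-0.32,0.36,0],0.04,0]
    - [[-0.31,0.38,0],0.04,0]

```text
time_s: 21.1
tool_pos: [0.5989, 0.1715, 0.0535]
orientation: [[0.763, 0.647, 0.002], [0.647, -0.763, 0.002], [0.003, 0.0, -1.0]]
wrist_force: [2.9, 4.3, 5.0]
gripper_width: 0.46
grip_force: 50.0
```

```bash
python3 g.py
```

```text
21.1 [598.94 171.52  53.47] yang -49.698 J7 -30.2 T [ 0.896 -0.404  0.23 ] F [2.86 4.33 5.01] 0.4596585183547577 50.001511573791504
```

Call:
apply_moves:
  series:
    - [[-0.29,0.39,0],0.04,0]
    - [[-0.27,0.4,0],0.04,0]

```text
time_s: 21.35
tool_pos: [0.599, 0.1705, 0.0534]
orientation: [[0.812, 0.584, 0.002], [0.584, -0.812, 0.002], [0.003, 0.0, -1.0]]
wrist_force: [1.3, 3.4, 6.4]
gripper_width: 0.459
grip_force: 50.0
```

```bash
python3 g.py; python3 f.py top t7 | grep blank
```

```text
21.35 [598.99 170.55  53.43] yang -54.255 J7 -33.8 T [ 0.875 -0.354  0.382] F [1.31 3.35 6.4 ] 0.4588438992962479 50.00154733657837
wrist blank 1157 u [-0.0145  0.006 ] v [0.077  0.1243] 0.06290558543060656
top blank 271 u [-0.0151  0.012 ] v [0.0073 0.1218] 0.06476191497974537
side blank 331 u [-0.0163  0.0269] v [0.006  0.1832] 0.0645797398413922
```

Call:
apply_moves:
  series:
    - [[0,0,0],0,0]

```text
time_s: 21.62
tool_pos: [0.599, 0.1706, 0.0535]
orientation: [[0.811, 0.585, 0.002], [0.585, -0.811, 0.002], [0.003, 0.0, -1.0]]
wrist_force: [1.6, 3.8, 5.6]
gripper_width: 0.456
grip_force: 50.0
```

```bash
cat > k.py <<'E'
from h import *
T=[];F=[]
for i in range(8):
    snapshot("top"); st=readout.read_state(); T.append(st["ft_torque"][2]); F.append(st["wrist_force"])
R=st["orientation"]; print(np.round(T,3),np.mean(T),np.mean(F,0),(st["tool_pos"]*1000).round(2),np.degrees(np.arctan2(R[1,1],R[0,1])).round(3))
E
python3 k.py
```

```text
[0.105 0.155 0.118 0.174 0.143 0.127 0.132 0.102] 0.1319506064673009 [2.76942249 3.67667405 5.94131609] [599.01 170.56  53.46] -54.225
```

Call:
apply_moves:
  series:
    - [[0.27,-0.4,0],-0.04,0]
    - [[0.29,-0.39,0],-0.04,0]
    - [[0,0,0],0,0]
    - [[-0.15,0.19,0],0.02,0]

```text
time_s: 22.52
tool_pos: [0.5989, 0.1713, 0.0534]
orientation: [[0.775, 0.632, 0.002], [0.632, -0.775, 0.002], [0.003, 0.0, -1.0]]
wrist_force: [2.5, 3.6, 6.1]
gripper_width: 0.464
grip_force: 50.0
```

```bash
python3 g.py
```

```text
22.525 [598.94 171.31  53.43] yang -50.797 J7 -31.1 T [ 0.869 -0.339  0.279] F [2.51 3.63 6.09] 0.46395827479893686 50.00188171863556
```

Call:
apply_moves:
  series:
    - [[-0.14,0.19,0],0.02,0]

```text
time_s: 22.65
tool_pos: [0.599, 0.171, 0.0535]
orientation: [[0.787, 0.616, 0.002], [0.616, -0.787, 0.002], [0.003, 0.0, -1.0]]
wrist_force: [1.8, 3.6, 6.6]
gripper_width: 0.461
grip_force: 50.0
```

```bash
python3 g.py
```

```text
22.65 [598.98 171.04  53.45] yang -51.94 J7 -32.0 T [ 0.899 -0.367  0.297] F [1.82 3.6  6.58] 0.4607913252131578 50.001956820487976
```

Call:
apply_moves:
  series:
    - [[-0.14,0.2,0],0.02,0]

```text
time_s: 22.78
tool_pos: [0.599, 0.1708, 0.0535]
orientation: [[0.799, 0.601, 0.002], [0.601, -0.799, 0.002], [0.003, 0.0, -1.0]]
wrist_force: [1.9, 2.7, 5.3]
gripper_width: 0.464
grip_force: 50.0
```

```bash
python3 g.py
```

```text
22.775 [599.01 170.8   53.45] yang -53.074 J7 -32.9 T [ 0.879 -0.368  0.343] F [1.95 2.71 5.35] 0.46360112669494535 50.00192642211914
```

Call:
apply_moves:
  series:
    - [[0,0,0],0,0]
    - [[0,0,0],0,0.65]
    - [[0,0,0],0,0.65]
    - [[0,0,0],0,0.65]
    - [[0,0,0],0,0.65]
    - [[0,0,-10],0,0.65]
    - [[0,0,-25],0,0.65]
    - [[0,0,-40],0,0.65]
    - [[0,0,-40],0,0.65]
    - [[0,0,-30],0,0.65]
    - [[0,0,0],0,0.65]

```text
time_s: 24.15
tool_pos: [0.5994, 0.1695, 0.2006]
orientation: [[0.799, 0.601, 0.005], [0.601, -0.799, 0.001], [0.005, 0.002, -1.0]]
wrist_force: [-0.1, -0.1, -0.1]
gripper_width: 0.653
grip_force: 0.0
```

```bash
python3 f.py wrist w9
```

```text
24.15 [0.59940399 0.16953411 0.20057759] [[0.7991, 0.6012, 0.005], [0.6012, -0.7991, 0.0013], [0.0048, 0.002, -1.0]] [-45.4  41.9  48.3  93.  -34.8  60.9 -40.1] [-0.06286111  0.11673127 -0.00160872] [-0.14991869 -0.08990702 -0.10024505]
wrist knob 1411 (array([597.4, 171.7]), array([45.3, 44.9]), 25.75) [0.59802799 0.1720258  0.08170317]
wrist blank 1348 u [-0.0145  0.0122] v [0.0477 0.126 ] 0.0628710791311565
top knob 64 (array([588. , 161.5]), array([20.3, 43.2]), 36.8) [0.5893192  0.16201251 0.08324594]
top blank 274 u [-0.0151  0.012 ] v [0.006 0.12 ] 0.064587516899684
side knob 128 (array([596.5, 167.5]), array([41.9, 43.7]), 5.89) [0.59548019 0.16579336 0.0831101 ]
side blank 318 u [-0.0162  0.0262] v [0.0062 0.1578] 0.06470637921522004
```

View pics/w9.png

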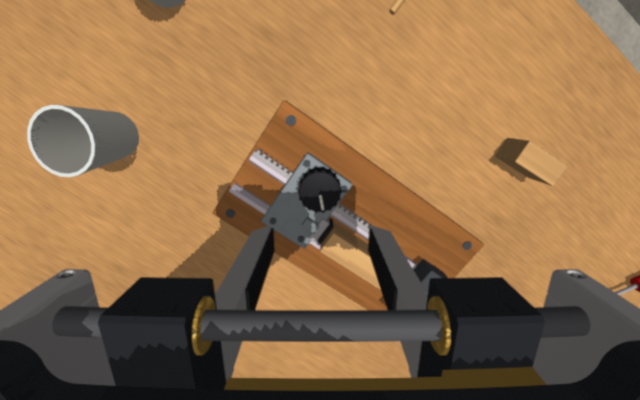

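The wrist view shows the knob clear at (320,190) and the jaw bearing on the blank near (325,235). The gripper is free, and the bystanders in view are in place.

```bash
python3 -c "
from cell import manip; print(manip.hand_in())"
```

```text
the job is handed in; nothing more can be done
None
```

The job is handed in at about 24 s. The blank lies in the channel, fed home against the stop screw by the knob and held at about 10–11 N (estimated from wrist torque, good to roughly 2 N), and the gripper is clear of everything.

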